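# Unpin and open the carver's tool chest

## Task

Get the tool chest ready for the carving class: with the lid still shut, pull the retaining pin out of the hasp staple and put it down lying flat inside the rectangular plywood tray so it does not get lost. Then swing the lid up and back by its bar until it stands open, about upright, and let go of it. Keep both carved figures standing.

Things in the scene. Friction and masses are not known exactly. Their poses are not given: they have to be found in the camera images.
- chest: Low wooden tool chest fixed to the table, 180 mm (its x) by 250 mm (its y), 90 mm high without lid. Origin: centre of its underside. +x points to the hinge side, -x is its front, roughly facing the robot; z up.
- lid (a joint): Angle of the chest's hinged lid (12 mm board, 180 by 250 mm, about 0.4 kg): 0 shut, grows as the front edge swings up and away; 1.57 is upright, stop at 1.9. Shut, its top is 102 mm above the table. The hinge is stiff: the lid stays where it is left; lifting by the bar takes 6 to 9 N. With the pin in the staple it cannot be lifted.
- lid_hinge (a point): Point on the lid's hinge line, in the middle of the chest's far rim, 90 mm above the table; the hinge line is parallel to the chest's y. The frame turns with the lid; with the lid shut its axes are the chest's.
- lid_bar (a point): Middle of the dark steel grab bar on the lid: round, 12 mm thick, 90 mm long, parallel to the chest's y, 36 mm above the lid's top on two posts 82 mm apart. It is 18 mm behind the front edge and 50 mm to the chest's -y from the middle: 162 mm from the hinge line along the lid, 48 mm above it. The axes turn with the lid.
- staple (a point): Centre of the opening of the upright steel staple fixed to the chest at chest x -68, y +50 mm, 124 mm above the table; it stands up through the slotted hasp plate on the lid. Opening 14 mm wide along the chest's x, 12 mm high; loop 8 mm thick along the chest's y, top 33 mm above the lid. The hasp plate, 40 by 40 mm, rises 16 mm above the lid.
- pin_knob (a point): Centre of the loose pin's dark-wood knob, a cylinder 22 mm in diameter, 28 mm long, on the pin's y axis; the steel rod runs from it to the pin's -y. At the start the pin lies level through the staple along the chest's y, knob on the chest's +y side, 44 to 48 mm from the staple's centre, 20 mm above the lid's top. Draw it out along the chest's +y: free after about 40 mm.
- pin_tip (a point): Free end of the pin's steel rod (8 mm thick, 60 mm long), on its axis, 74 mm from the knob's centre; the knob's outer face is 14 mm beyond the knob's centre. The pin weighs about 50 g.
- tray: Rectangular plywood tray, loose, 0.45 kg, 115 mm (its x) by 145 mm (its y) outside, 24 mm high, walls and floor 6 mm thick. Origin: centre of its underside on the table; z up. It stands left or right of the chest; a round wooden bowl stands on the other side.
- figure_tall: Standing carved figure, dark red wood, 184 mm tall, 83 mm wide at its foot. Origin: centre of its underside; z up.
- figure_small: Standing carved figure, plain brown wood, 144 mm tall, 65 mm wide at its foot. Origin: centre of its underside; z up.

How it is judged:
By the outcome, as a careful person would: the job done as asked, in the order asked, and still so for the second after the job is handed in, with the robot touching nothing.
It also fails if it takes over 59 s, if anything falls off the work surface, if the arm or the gripper's body presses on something with over 40 N, if the wrist force passes 120 N, or if a joint passes its speed limit or range.

## Robot

A 6-joint arm with a two-finger parallel gripper is mounted at the origin on the work surface. World frame = base frame: x ahead of the robot, y to its left, z up, the work surface at z = 0. Lengths are in mm, angles in rad, forces in N, time in s.
With the tool pointing down it reaches from about 300 to 750 mm from the base axis. Payload 8.5 kg.
Tool frame: the origin (TCP) lies between the finger pads; the fingertips stand r.tcp_to_tips ahead of it and the grasp point (between the pads) lies 3 mm ahead of it (r.tcp_to_tips is the distance from the TCP to the fingertips, in mm); z points along the fingers, y is the line along which they close (so a half turn about z gives the same grasp; the last joint's range is limited). The gripper opens to 85 mm and grips with 20 to 120 N. Pads are 22 mm wide; open, the fingers measure 114 mm over their backs; the gripper's body (76 mm by 85 mm) begins 54 mm behind the grasp point. The pads swing forward as they close: fully open they stand 13 mm farther back than shut.
Start: joints at [-1.438, 0.381, 1.297, -0, 1.464, -0.215], TCP at [187.45, -517.052, 253.322] pointing down, gripper open.
Joint ranges: [-3.11, 3.11], [-0.89, 2.33], [0.22, 2.48], [-1.42, 4.56], [0.17, 2.85], [-2.88, 2.88]. Speed limits (rad/s): [2.39, 2.39, 3.14, 3.14, 3.14, 3.14].

## Interface

Orientations are given as a rotation vector (axis times angle).
In Python, from workcell import r gives the robot as it stands.
- The arm moves only by the tool servo_tool, never from a script. Its argument "increments" is a list of rows, each a list of 7 numbers: the shift along the world's x, y, z scaled (see below), then the turn, a rotation vector about the world's x, y, z scaled (see below), then the opening, from -1 (shut) to 1 (fully open), so that 0 is half open. In form: [[x, y, z, wx, wy, wz, jaw], ...]. A call has 1 to 8 rows; each row shifts and turns the commanded pose from where the row before left it; what a row does not reach is not made up. The controller multiplies each number of a shift by 0.3 m and each number of a turn by 45 degrees. A row lasts 1/12 s, in which the tool goes at most 41.7 mm and 7.16 degrees, less where a joint would pass 70% of its speed; a pose out of reach is approached as far as the arm can. A call with a number of a shift or a turn outside -1 to 1 is refused whole. A call with a gripper value outside its range is refused whole. The fingers move at their own pace and stop on an object; "newtons" is the grip in N (left out, the last holds). Time passes only in rows, so rows that do not move let the fingers close. It gives the time, the measured TCP pose, the force, the opening and the grip force at its end, in the units of the state.
- r.get_obs(): the state, without advancing time (a new reading comes with each control period).
- r.snapshot(name): name is "scene" or "top" or "wrist"; returns a dict with "img" (400x640x3 uint8, red, green, blue), "depth" (400x640 float32, mm along the optical axis (not along the pixel's ray), 0 where there is no reading), "fx", "fy", "cx", "cy" (pixels), "D" ([k1, k2, p1, p2, k3] as OpenCV has them; the pictures are not rectified), "rvec" (rotation vector, rad) and "tvec" (3), from world to camera coordinates, as OpenCV has them. Camera axes: x right, y down, z forward; pixel columns grow to the right and rows downward; lengths in mm; the calibration is good to about 2 mm. A picture is of the moment at which its call begins.
- r.sign_off(): hands the job in; it is judged then, once.
The state is a dict: "t": time; "q": joint angles; "qd": joint speeds; "effort": joint torques, N m; "ee_pos": TCP position; "tool_rot": TCP orientation; "wrist_force": force on the tool from outside, world axes, zero at the start; "torque": the same for the moment, N m; "grip_width": opening from 0.0 (shut) to 1.0 (fully open); "finger_force": force on a finger pad.
Only numpy, scipy, OpenCV 4.12 (cv2) and the standard library are available. Lean on these libraries where they do the work, as an engineer would, in place of code of your own. Each camera call takes 0.05 s, during which the arm holds its last target. There are 200 camera calls.

## Working session

There is one attempt and no reset: what is moved stays moved. The work goes in short steps, Python scripts to look and compute and a tool call to move; the robot and the scene stay as the last step left them, time stands still between calls to the robot, and variables do not carry over. Pictures are saved under pics/ and viewed, at most 10 in all, crops included, and the job is handed in when it is done.

Besides the shell and the picture viewer there is one more tool, called after "Emit:" as name(argument=value, ...) on one line, values as JSON. servo_tool: Moves the arm, as the interface text tells. Its arguments: {"type":"object","properties":{"increments":{"type":"array"},"newtons":{"type":"number"}},"required":["increments"]}

```bash
ls; mkdir -p pics; cat > h.py <<'E'
import numpy as np, cv2
from workcell import r
from scipy.spatial.transform import Rotation as R
def snap(n,save=None):
    s=r.snapshot(n)
    if save: cv2.imwrite('pics/'+save,s['img'][:,:,::-1])
    s['K']=np.array([[s['fx'],0,s['cx']],[0,s['fy'],s['cy']],[0,0,1]]);return s
def cloud(s,px=None):
    if px is None:
        v,u=np.mgrid[0:400,0:640]; px=np.stack([u,v],-1).reshape(-1,2)
    px=np.asarray(px,float).reshape(-1,2)
    d=s['depth'][px[:,1].astype(int),px[:,0].astype(int)]
    n=cv2.undistortPoints(px[:,None],s['K'],np.array(s['D'])).reshape(-1,2)
    c=np.c_[n*d[:,None],d]
    M=R.from_rotvec(np.ravel(s['rvec'])).as_matrix()
    p=(c-np.ravel(s['tvec']))@M
    p[d<=0]=np.nan; return p
def atz(s,px,z):
    px=np.asarray(px,float).reshape(-1,1,2)
    n=cv2.undistortPoints(px,s['K'],np.array(s['D'])).reshape(-1,2)
    M=R.from_rotvec(np.ravel(s['rvec'])).as_matrix()
    o=-M.T@np.ravel(s['tvec']); d=np.c_[n,np.ones(len(n))]@M
    return o+d*((z-o[2])/d[:,2])[:,None]
E
python3 - <<'E'
from h import *
print(r.tcp_to_tips, r.get_obs())
for n in("scene","top"):
    s=snap(n,n+'0.png'); np.savez(n+'0.npz',**s); print(s['fx'],s['tvec'],s['rvec'])
E
```

```text
pics
22.0 {'t': 0.0, 'q': array([-1.43829214e+00,  3.81211401e-01,  1.29827075e+00,  9.22183850e-06,
        1.46360747e+00, -2.15298854e-01]), 'qd': array([-0.0003929 ,  0.00017766, -0.00103999,  0.00120104,  0.00128667,
       -0.00034804]), 'effort': array([ 1.88541198e-03, -4.48453474e+01, -2.31274670e+01, -7.48311459e-05,
        4.78573405e-03,  1.69902449e-06]), 'ee_pos': array([ 187.42288962, -516.79889525,  252.7001204 ]), 'tool_rot': array([-3.09273616e+00, -5.43317985e-01, -1.11650537e-04]), 'wrist_force': array([-0.09675873, -0.36853295, -0.59430264]), 'torque': array([-0.05402415, -0.00660035,  0.06214718]), 'finger_force': 0.0, 'grip_width': 0.9976502183858533}
363.38634600580383 [-418.33086952 -136.09094248 1339.12358473] [ 2.03956867  0.84630109 -0.46292103]
450.82944685258224 [ -11.2335238   603.96927182 1078.68141504] [ 2.18432709 -2.17029818  0.11073832]
```

View pics/top0.png

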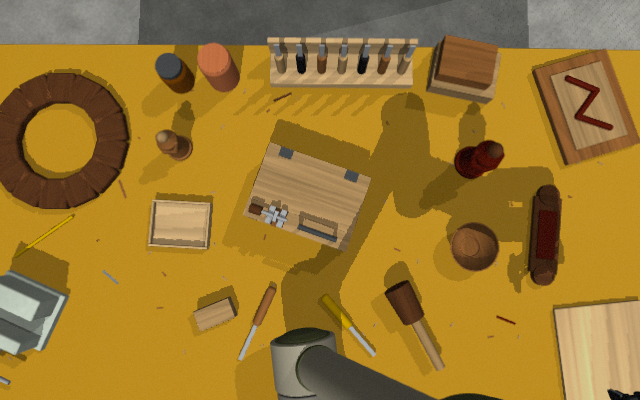

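View pics/scene0.png

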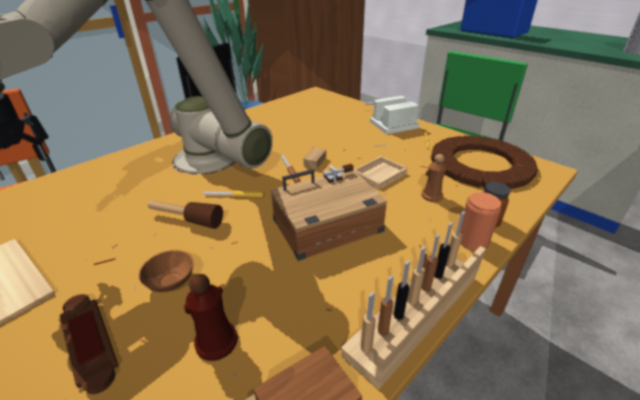

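The top view shows the chest centred near (307,195), hinges at (286,153) and (351,175), the knob at (256,210), the staple at (275,215), the bar at (318,230) and the tray at (180,224). The small figure is at (175,145) and the tall one at (478,160). I'll enlarge the chest area.

```bash
python3 - <<'E'
from h import *
s=dict(np.load('top0.npz'))
c=s['img'][135:257,228:378,::-1]
cv2.imwrite('pics/crop0.png',cv2.resize(c,None,fx=4.8,fy=4.8,interpolation=cv2.INTER_CUBIC))
P=cloud(s).reshape(400,640,3)
for n,(u,v) in dict(lid=(310,190),knob=(256,210),bar=(318,230),trayfloor=(180,224),table=(220,260),fig=(170,140)).items(): print(n,P[v,u].round(1))
m=abs(P[...,2]-102)<5
m[:, :235]=0; m[:,385:]=0; m[:130]=0; m[260:]=0
q=P[m][:,:2].astype(np.float32); print(len(q)); b=cv2.minAreaRect(q); print(b, np.median(P[m][:,2]))
m=(P[...,2]>14)&(P[...,2]<40); m[:,:140]=0; m[:,220:]=0; m[:190]=0;m[260:]=0
b=cv2.minAreaRect(P[m][:,:2].astype(np.float32)); print('tray',b,np.median(P[m][:,2]))
E
```

```text
lid [609.6  24.1 106.1]
knob [561.5 143.  130.4]
bar [518.1   5.1 134.8]
trayfloor [533.  349.2   5.6]
table [444.8 247.3   5.3]
fig [721.7 345.6 113.7]
7667
((597.1400756835938, 31.211257934570312), (250.69419860839844, 180.34371948242188), 70.85041046142578) 102.63948071831727
tray ((533.57080078125, 346.8429870605469), (147.0209197998047, 115.40589904785156), 87.03351593017578) 23.43578101283673
```

View pics/crop0.png

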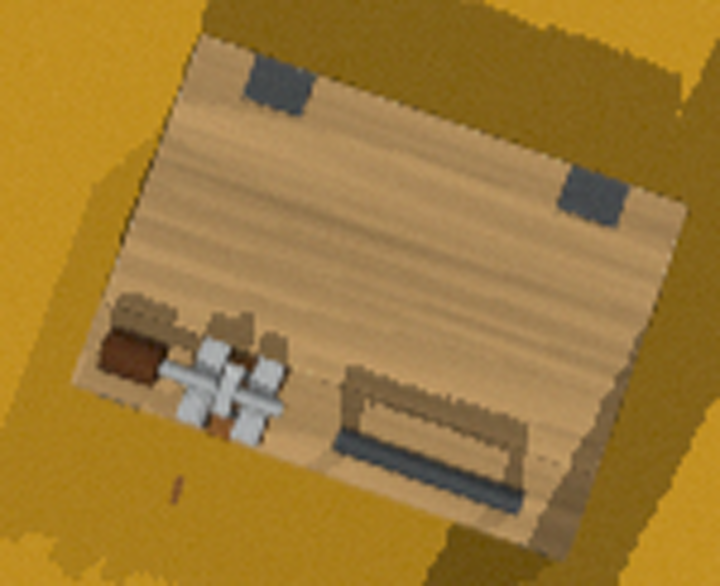

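The crop shows the knob centre at crop (132,357), the staple top at (231,385) and the bar centre at (430,472), which is (255.5,209.4), (276,215) and (317.6,233.3) in full pixels. Next I'll check these against the lid rectangle and work out the targets.

```bash
python3 - <<'E'
from h import *
s=dict(np.load('top0.npz'))
a=np.radians(-19.15); c=np.array([597.1,31.2]); M=np.array([[np.cos(a),-np.sin(a)],[np.sin(a),np.cos(a)]])
f=lambda x,y:(c+M@[x,y]).round(1)
print('pred knob',f(-68,96),'staple',f(-68,50),'bar',f(-72,-50),'bar open',f(138,-50),'cx',M[:,0],'cy',M[:,1])
print('seen knob',atz(s,[255.5,209.4],130),'staple',atz(s,[276,215],133),'bar',atz(s,[317.6,233.3],143))
o=r.get_obs(); T=R.from_rotvec(o['tool_rot']).as_matrix(); print(T.round(3)); 
print('toolyaw(y axis) deg',np.degrees(np.arctan2(T[1,1],T[0,1])))
P=cloud(s).reshape(400,640,3)
for (u,v) in [(478,160),(500,152),(170,140),(343,65)]: print(P[v-4:v+5,u-4:u+5].reshape(-1,3)[np.argmax(P[v-4:v+5,u-4:u+5,2])].round(0))
E
```

```text
pred knob [564.4 144.2] staple [549.3 100.7] bar [512.7   7.6] bar open [711.1 -61.3] cx [ 0.944663  -0.3280424] cy [0.3280424 0.944663 ]
seen knob [[562.89541281 144.18553904 130.        ]] staple [[550.60844757  98.19394679 133.        ]] bar [[510.74081823   5.84911472 143.        ]]
[[ 0.94   0.341 -0.   ]
 [ 0.341 -0.94   0.001]
 [ 0.    -0.001 -1.   ]]
toolyaw(y axis) deg -70.07458210886122
[ 683. -358.  142.]
[ 694. -377.  186.]
[726. 347. 137.]
[nan nan nan]
```

Emit:
servo_tool(increments=[[0.052, 0.092, 0, 0, 0, 0.047, 1], [0.052, 0.092, 0, 0, 0, 0.047, 1], [0.052, 0.092, 0, 0, 0, 0.047, 1], [0.052, 0.092, 0, 0, 0, 0.047, 1], [0.052, 0.092, 0, 0, 0, 0.047, 1], [0.052, 0.092, 0, 0, 0, 0.047, 1], [0.052, 0.092, 0, 0, 0, 0.047, 1], [0.052, 0.092, 0, 0, 0, 0.047, 1]], newtons=30)

```text
t: 0.77
ee_pos: [312.6, -294.7, 253.1]
tool_rot: [-2.979, -0.995, 0.0]
wrist_force: [0.1, -0.1, 0.4]
grip_width: 0.998
finger_force: 0.0
```

Emit:
servo_tool(increments=[[0.052, 0.092, 0, 0, 0, 0.047, 1], [0.052, 0.092, 0, 0, 0, 0.047, 1], [0.052, 0.092, 0, 0, 0, 0.047, 1], [0.052, 0.092, 0, 0, 0, 0.047, 1], [0.052, 0.092, 0, 0, 0, 0.047, 1], [0.052, 0.092, 0, 0, 0, 0.047, 1], [0.052, 0.092, 0, 0, 0, 0.047, 1], [0.052, 0.092, 0, 0, 0, 0.047, 1]])

```text
t: 1.43
ee_pos: [437.4, -73.8, 253.2]
tool_rot: [-2.801, -1.423, 0.0]
wrist_force: [-0.2, -0.5, -1.0]
grip_width: 0.996
finger_force: 0.0
```

Emit:
servo_tool(increments=[[0.052, 0.092, 0, 0, 0, 0.047, 1], [0.052, 0.092, 0, 0, 0, 0.047, 1], [0.052, 0.092, 0, 0, 0, 0.047, 1], [0.052, 0.092, 0, 0, 0, 0.047, 1], [0.052, 0.092, 0, 0, 0, 0.047, 1], [0.052, 0.092, 0, 0, 0, 0.047, 1], [0.052, 0.092, -0.05, 0, 0, 0.047, 1], [0, 0, -0.05, 0, 0, 0, 1]])

```text
t: 2.1
ee_pos: [547.9, 121.7, 222.7]
tool_rot: [2.591, 1.777, 0.004]
wrist_force: [0.3, -0.1, -0.7]
grip_width: 1.003
finger_force: 0.0
```

```bash
python3 - <<'E'
from h import *
s=snap('wrist','wrist0.png'); np.savez('wrist0.npz',**s)
P=cloud(s).reshape(400,640,3)
m=(abs(P[...,0]-563.7)<40)&(abs(P[...,1]-144)<35)&(P[...,2]>112)&(P[...,2]<140)
q=P[m]; a=np.radians(-19.15); M=np.array([[np.cos(a),-np.sin(a)],[np.sin(a),np.cos(a)]])
l=(q[:,:2]-[597.1,31.2])@M; k=l[:,1]>76
print(len(l),k.sum(), np.percentile(l[k],[1,50,99],axis=0).round(1), np.percentile(q[k,2],[5,50,99]).round(1))
E
```

```text
1946 1176 [[-80.4  76.9]
 [-69.9  97.5]
 [-59.5 110.7]] [123.4 131.  134. ]
```

View pics/wrist0.png

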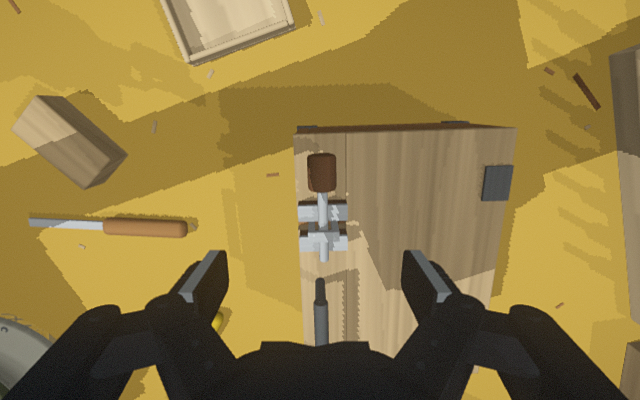

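The wrist view shows the knob at (321,172), clear all round; the rod passes through the staple at (322,220). Now I'll descend and grip.

Emit:
servo_tool(increments=[[0.025, 0.039, 0, 0, 0, 0.043, 1], [0.025, 0.039, 0, 0, 0, 0, 1], [0, 0, -0.08, 0, 0, 0, 0.6], [0, 0, -0.08, 0, 0, 0, 0.2], [0, 0, -0.07, 0, 0, 0, 0], [0, 0, -0.05, 0, 0, 0, 0], [0, 0, -0.02, 0, 0, 0, 0], [0, 0, 0, 0, 0, 0, 0]], newtons=30)

```text
t: 2.82
ee_pos: [560.7, 140.6, 132.4]
tool_rot: [-2.565, -1.812, 0.004]
wrist_force: [-0.6, -0.2, -0.1]
grip_width: 0.502
finger_force: 0.0
```

Emit:
servo_tool(increments=[[0, 0, 0, 0, 0, 0, -0.4], [0, 0, 0, 0, 0, 0, -0.6], [0, 0, 0, 0, 0, 0, -1], [0, 0, 0, 0, 0, 0, -1], [0, 0, 0, 0, 0, 0, -1], [0, 0, 0, 0, 0, 0, -1]])

```text
t: 3.32
ee_pos: [561.7, 141.1, 134.1]
tool_rot: [2.564, 1.813, 0.002]
wrist_force: [1.2, -1.4, 3.8]
grip_width: 0.243
finger_force: 29.7
```

Emit:
servo_tool(increments=[[0.011, 0.0315, 0, 0, 0, 0, -1], [0.011, 0.0315, 0, 0, 0, 0, -1], [0.011, 0.0315, 0, 0, 0, 0, -1], [0.011, 0.0315, 0, 0, 0, 0, -1], [0.011, 0.0315, 0, 0, 0, 0, -1], [0.011, 0.0315, 0, 0, 0, 0, -1], [0.011, 0.0315, 0, 0, 0, 0, -1], [0, 0, 0, 0, 0, 0, -1]])

```text
t: 3.98
ee_pos: [584.6, 209.3, 132.9]
tool_rot: [-2.563, -1.815, -0.0]
wrist_force: [-1.1, -0.4, -0.7]
grip_width: 0.237
finger_force: 29.4
```

Emit:
servo_tool(increments=[[-0.02, 0.068, 0.04, 0, 0, 0.045, -1], [-0.021, 0.068, 0, 0, 0, 0.045, -1], [-0.021, 0.068, 0, 0, 0, 0.045, -1], [-0.021, 0.068, 0, 0, 0, 0.045, -1], [-0.021, 0.068, 0, 0, 0, 0.045, -1], [-0.021, 0.069, -0.04, 0, 0, 0.045, -1], [-0.02, 0.068, -0.05, 0, 0, 0.045, -1], [-0.02, 0.068, -0.05, 0, 0, 0.045, -1]])

```text
t: 4.65
ee_pos: [534.5, 371.7, 103.0]
tool_rot: [2.283, 2.158, 0.001]
wrist_force: [0.5, -0.6, -0.6]
grip_width: 0.241
finger_force: 29.4
```

```bash
python3 - <<'E'
from h import *
s=snap('wrist'); t=snap('top'); 
cv2.imwrite('pics/chk1.png',np.hstack([s['img'],np.zeros_like(s['img'][:,:160])])[:, :640,::-1])
np.savez('w1.npz',**s); print(r.get_obs()['ee_pos'],r.get_obs()['wrist_force'])
E
```

```text
[532.55507093 372.76176242 100.51307926] [-0.37125411 -0.74519721 -0.49111629]
```

View pics/chk1.png

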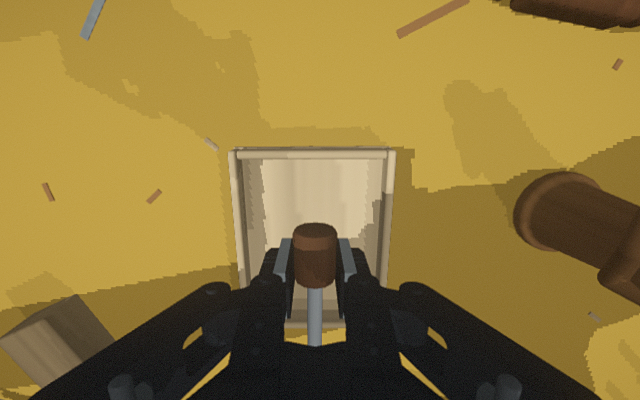

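The wrist view shows the pin level in the grip, knob at (315,255), with the rod along the tray's length and the tray centred beneath it (walls at 237 and 390). I'll lower it.

Emit:
servo_tool(increments=[[0, 0, -0.06, 0, 0, 0, -1], [0, 0, -0.06, 0, 0, 0, -1], [0, 0, -0.05, 0, 0, 0, -1], [0, 0, -0.03, 0, 0, 0, -1], [0, 0, -0.02, 0, 0, 0, -1], [0, 0, -0.01, 0, 0, 0, -1], [0, 0, 0, 0, 0, 0, -1], [0, 0, 0, 0, 0, 0, -1]])

```text
t: 5.42
ee_pos: [535.3, 370.8, 35.1]
tool_rot: [2.284, 2.156, 0.002]
wrist_force: [-1.0, 0.3, -1.2]
grip_width: 0.245
finger_force: 29.4
```

Emit:
servo_tool(increments=[[0, 0, -0.008, 0, 0, 0, -1], [0, 0, 0, 0, 0, 0, -1], [0, 0, 0, 0, 0, 0, -1]])

```text
t: 5.67
ee_pos: [534.9, 370.8, 32.2]
tool_rot: [2.284, 2.157, 0.001]
wrist_force: [0.8, -0.9, -1.2]
grip_width: 0.241
finger_force: 29.4
```

Emit:
servo_tool(increments=[[0, 0, -0.006, 0, 0, 0, -1], [0, 0, 0, 0, 0, 0, -1], [0, 0, 0, 0, 0, 0, -1]])

```text
t: 5.92
ee_pos: [534.8, 370.8, 30.0]
tool_rot: [-2.284, -2.157, 0.0]
wrist_force: [-0.4, 0.6, -0.6]
grip_width: 0.244
finger_force: 29.4
```

Emit:
servo_tool(increments=[[0, 0, 0, 0, 0, 0, -0.45], [0, 0, 0, 0, 0, 0, -0.35], [0, 0, 0, 0, 0, 0, -0.2], [0, 0, 0, 0, 0, 0, -0.1], [0, 0, 0, 0, 0, 0, -0.1], [0, 0, 0.03, 0, 0, 0, -0.1], [0, 0, 0.05, 0, 0, 0, -0.1], [0, 0, 0.08, 0, 0, 0, -0.1]])

```text
t: 6.58
ee_pos: [534.0, 370.4, 77.4]
tool_rot: [-2.284, -2.156, 0.006]
wrist_force: [-0.1, 0.3, 1.1]
grip_width: 0.448
finger_force: 0.0
```

Emit:
servo_tool(increments=[[0, 0, 0.12, 0, 0, 0, -0.1], [0, 0, 0.12, 0, 0, 0, -0.1], [0, 0, 0.12, 0, 0, 0, -0.1], [0, 0, 0.1, 0, 0, 0, -0.1], [0, 0, 0, 0, 0, 0, -0.1]])

```text
t: 7.0
ee_pos: [536.4, 371.6, 224.2]
tool_rot: [2.281, 2.154, 0.019]
wrist_force: [0.5, 0.1, 0.5]
grip_width: 0.452
finger_force: 0.0
```

```bash
python3 - <<'E'
from h import *
s=snap('wrist','w2.png'); t=snap('top'); np.savez('t2.npz',**t)
a=cv2.resize(s['img'],(400,250)); b=cv2.resize(t['img'][170:270,130:290],(400,250))
cv2.imwrite('pics/chk2.png',np.hstack([a,b])[:,:,::-1])
P=cloud(t).reshape(400,640,3)
m=abs(P[...,2]-102)<5
m[:, :235]=0; m[:,385:]=0; m[:130]=0; m[260:]=0
print(cv2.minAreaRect(P[m][:,:2].astype(np.float32)))
o=r.get_obs();print(o['ee_pos'],o['q'])
E
```

```text
((597.1646118164062, 31.05487823486328), (250.24295043945312, 180.35919189453125), 70.80929565429688)
[534.91097683 370.85843252 217.68256749] [ 4.24707464e-01  5.83724639e-01  1.05065819e+00 -5.22676619e-06
  1.50448414e+00  4.82133575e-01]
```

View pics/chk2.png

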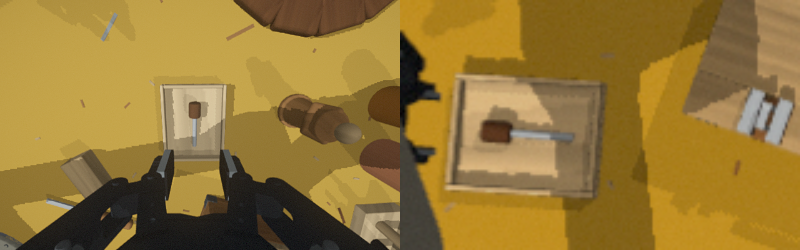

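The pin lies flat in the tray in both views: knob at (195,108) on the left, (495,131) on the right. The staple is empty. Next is the bar.

Emit:
servo_tool(increments=[[-0.0065, -0.101, 0, 0, 0, -0.03, -0.1], [-0.0065, -0.101, 0, 0, 0, -0.03, -0.1], [-0.0065, -0.101, 0, 0, 0, -0.03, -0.1], [-0.0065, -0.101, 0, 0, 0, -0.03, -0.1], [-0.0065, -0.101, 0, 0, 0, -0.03, -0.1], [-0.0065, -0.101, 0, 0, 0, -0.03, -0.1]])

```text
t: 7.6
ee_pos: [522.1, 187.6, 214.7]
tool_rot: [-2.431, -1.988, 0.004]
wrist_force: [0.8, 0.8, 0.1]
grip_width: 0.452
finger_force: 0.0
```

Emit:
servo_tool(increments=[[-0.0065, -0.101, 0, 0, 0, -0.03, -0.1], [-0.0065, -0.101, 0, 0, 0, -0.03, -0.1], [-0.0065, -0.101, 0, 0, 0, -0.03, -0.1], [-0.0065, -0.101, 0, 0, 0, -0.03, -0.1], [-0.0065, -0.101, 0, 0, 0, -0.03, -0.1], [-0.0065, -0.101, 0, 0, 0, -0.03, -0.1], [0, 0, 0, 0, 0, 0, -0.1], [0, 0, 0, 0, 0, 0, -0.1]])

```text
t: 8.27
ee_pos: [510.9, 6.1, 215.0]
tool_rot: [-2.566, -1.809, 0.003]
wrist_force: [0.3, 0.3, -1.6]
grip_width: 0.452
finger_force: 0.0
```

```bash
python3 - <<'E'
from h import *
for i in range(3): o=r.get_obs();print(o['ee_pos'],o['tool_rot'])
s=snap('wrist','w3.png'); P=cloud(s).reshape(-1,3)
a=np.radians(-19.15); M=np.array([[np.cos(a),-np.sin(a)],[np.sin(a),np.cos(a)]])
l=(P[:,:2]-[597.1,31.1])@M
m=(abs(l[:,0]+72)<20)&(abs(l[:,1]+50)<60)&(P[:,2]>130)&(P[:,2]<150)
print(m.sum(),np.percentile(l[m],[1,50,99],axis=0),np.percentile(P[m,2],[50,99]))
e=(o['ee_pos'][:2]-[597.1,31.1])@M; print('tcp chest',e)
E
```

```text
[510.85866815   6.12077882 214.97850087] [-2.56612604 -1.8086854   0.00275235]
[510.85866815   6.12077882 214.97850087] [-2.56612604 -1.8086854   0.00275235]
[510.85866815   6.12077882 214.97850087] [-2.56612604 -1.8086854   0.00275235]
2114 [[-79.7850139  -94.02854283]
 [-73.77361711 -45.52887489]
 [-68.05179785  -6.09616875]] [143.39007653 145.49073208]
tcp chest [-73.27475174 -51.88775932]
```

View pics/w3.png

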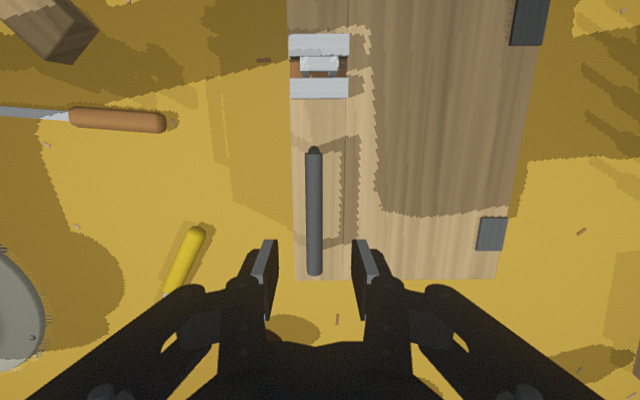

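The view shows the bar from (314,150) to (315,272), centred between the pads. I'll descend and grip.

Emit:
servo_tool(increments=[[0, 0, -0.08, 0, 0, 0, -0.1], [0, 0, -0.08, 0, 0, 0, -0.1], [0, 0, -0.055, 0, 0, 0, -0.1], [0, 0, -0.028, 0, 0, 0, -0.1], [0, 0, 0, 0, 0, 0, -0.4], [0, 0, 0, 0, 0, 0, -0.6], [0, 0, 0, 0, 0, 0, -1], [0, 0, 0, 0, 0, 0, -1]], newtons=35)

```text
t: 8.98
ee_pos: [510.8, 8.0, 143.9]
tool_rot: [-2.564, -1.813, 0.001]
wrist_force: [-2.6, 2.5, -0.6]
grip_width: 0.125
finger_force: 34.3
```

Emit:
servo_tool(increments=[[0, 0, 0, 0, 0, 0, -1], [0, 0, 0, 0, 0, 0, -1], [0, 0, 0, 0, 0, 0, -1]])

```text
t: 9.23
ee_pos: [510.8, 8.0, 143.9]
tool_rot: [-2.564, -1.813, 0.0]
wrist_force: [-4.6, 3.4, 0.5]
grip_width: 0.122
finger_force: 34.3
```

```bash
python3 - <<'E'
from h import *
cx=np.array([.9447,-.328])
r0=np.hypot(162,48); p0=np.arctan2(48,162)
prev=None
for th in np.arange(0,92,4):
    t=np.radians(th)+p0; x=-r0*np.cos(t); z=r0*np.sin(t)
    if prev is not None:
        d=x-prev[0]; print(th, 'd',(np.r_[cx*d,z-prev[1]]/300).round(3),'tot',round(x+162,1),round(z-48,1))
    prev=(x,z)
E
```

```text
4 d [ 0.012 -0.004  0.037] tot 3.7 11.2
8 d [ 0.014 -0.005  0.036] tot 8.3 22.1
12 d [ 0.017 -0.006  0.035] tot 13.5 32.6
16 d [ 0.019 -0.007  0.034] tot 19.5 42.8
20 d [ 0.021 -0.007  0.032] tot 26.2 52.5
24 d [ 0.023 -0.008  0.031] tot 33.5 61.7
28 d [ 0.025 -0.009  0.029] tot 41.5 70.4
32 d [ 0.027 -0.009  0.027] tot 50.1 78.6
36 d [ 0.029 -0.01   0.025] tot 59.2 86.1
40 d [ 0.03  -0.01   0.023] tot 68.8 92.9
44 d [ 0.032 -0.011  0.021] tot 78.8 99.1
48 d [ 0.033 -0.011  0.018] tot 89.3 104.5
52 d [ 0.034 -0.012  0.016] tot 100.1 109.2
56 d [ 0.035 -0.012  0.013] tot 111.2 113.1
60 d [ 0.036 -0.012  0.011] tot 122.6 116.3
64 d [ 0.036 -0.013  0.008] tot 134.1 118.6
68 d [ 0.037 -0.013  0.005] tot 145.8 120.2
72 d [ 0.037 -0.013  0.002] tot 157.6 120.9
76 d [ 0.037 -0.013 -0.   ] tot 169.4 120.8
80 d [ 0.037 -0.013 -0.003] tot 181.1 119.9
84 d [ 0.037 -0.013 -0.006] tot 192.8 118.1
88 d [ 0.036 -0.013 -0.009] tot 204.3 115.6
```

Emit:
servo_tool(increments=[[0.012, -0.004, 0.037, 0, 0, 0, -1], [0.014, -0.005, 0.036, 0, 0, 0, -1], [0.017, -0.006, 0.035, 0, 0, 0, -1], [0, 0, 0, 0, 0, 0, -1]])

```text
t: 9.57
ee_pos: [523.6, 3.5, 177.6]
tool_rot: [-2.563, -1.813, 0.001]
wrist_force: [-8.5, 4.4, 6.2]
grip_width: 0.123
finger_force: 35.3
```

Emit:
servo_tool(increments=[[0.019, -0.007, 0.034, 0, 0, 0, -1], [0.021, -0.007, 0.032, 0, 0, 0, -1], [0.023, -0.008, 0.031, 0, 0, 0, -1], [0, 0, 0, 0, 0, 0, -1]])

```text
t: 9.9
ee_pos: [542.0, -2.9, 207.1]
tool_rot: [-2.562, -1.813, 0.002]
wrist_force: [-12.1, 5.0, 13.7]
grip_width: 0.121
finger_force: 35.8
```

```bash
cat > lid.py <<'E'
from h import *
def lid():
    t=snap('top'); P=cloud(t).reshape(-1,3)
    a=np.radians(-19.15); M=np.array([[np.cos(a),-np.sin(a)],[np.sin(a),np.cos(a)]])
    l=np.c_[(P[:,:2]-[597.1,31.1])@M,P[:,2]]
    return t,l
if __name__=='__main__':
    t,l=lid(); o=r.get_obs(); print(o['ee_pos'],o['wrist_force'],o['torque'])
    m=(l[:,1]>30)&(l[:,1]<120)&(l[:,2]>95)&(l[:,2]<300)&(l[:,0]<150)&(l[:,0]>-150)
    for lo in range(-80,140,20):
        k=m&(abs(l[:,0]-lo)<3)
        if k.sum(): print(lo,np.median(l[k,2]).round(1),k.sum())
E
python3 lid.py
```

```text
[541.84531427  -2.79806266 206.83647153] [-11.9163657    5.15983582  12.62368518] [0.83936118 2.17899794 0.01106483]
-80 133.9 9
-60 170.8 87
-40 161.5 84
-20 152.2 77
0 143.6 76
20 135.0 79
40 126.1 88
60 116.9 97
80 108.9 94
```

Emit:
servo_tool(increments=[[-0.007, 0.002, 0.007, 0, 0, 0, -1], [0.025, -0.009, 0.029, 0, 0, 0, -1], [0.027, -0.009, 0.027, 0, 0, 0, -1], [0.029, -0.01, 0.025, 0, 0, 0, -1], [0, 0, 0, 0, 0, 0, -1]])

```text
t: 10.37
ee_pos: [566.1, -11.3, 233.0]
tool_rot: [2.565, 1.814, 0.002]
wrist_force: [-2.2, 3.4, 6.7]
grip_width: 0.123
finger_force: 36.3
```

Emit:
servo_tool(increments=[[0.03, -0.01, 0.026, 0, 0, 0, -1], [0.032, -0.011, 0.022, 0, 0, 0, -1], [0.033, -0.011, 0.018, 0, 0, 0, -1], [0.034, -0.012, 0.016, 0, 0, 0, -1], [0, 0, 0, 0, 0, 0, -1]])

```text
t: 10.78
ee_pos: [605.0, -24.8, 258.0]
tool_rot: [2.564, 1.813, 0.003]
wrist_force: [-0.6, 1.6, 8.6]
grip_width: 0.125
finger_force: 35.3
```

Emit:
servo_tool(increments=[[0.035, -0.012, 0.018, 0, 0, 0, -1], [0.036, -0.012, 0.011, 0, 0, 0, -1], [0.036, -0.013, 0.008, 0, 0, 0, -1], [0.037, -0.013, 0.005, 0, 0, 0, -1], [0, 0, 0, 0, 0, 0, -1]])

```text
t: 11.2
ee_pos: [648.7, -40.1, 270.7]
tool_rot: [2.563, 1.812, 0.005]
wrist_force: [1.3, 0.5, 5.6]
grip_width: 0.124
finger_force: 35.0
```

```bash
python3 lid.py
```

```text
[648.4884207 -39.9750566 270.6879878] [1.33442698 0.77675381 6.14173783] [ 0.21542515 -0.06319174  0.05415007]
-80 134.2 8
-60 134.9 12
20 259.2 4
40 251.1 105
60 201.9 63
80 147.3 51
100 105.0 33
```

Emit:
servo_tool(increments=[[0.037, -0.013, 0.004, 0, 0, 0, -1], [0.037, -0.013, 0.001, 0, 0, 0, -1], [0.037, -0.013, -0.003, 0, 0, 0, -1], [0, 0, 0, 0, 0, 0, -1]])

```text
t: 11.58
ee_pos: [682.2, -51.8, 270.8]
tool_rot: [2.563, 1.812, 0.005]
wrist_force: [4.6, -0.4, 2.7]
grip_width: 0.122
finger_force: 35.6
```

Emit:
servo_tool(increments=[[0.037, -0.013, -0.006, 0, 0, 0, -1], [0.037, -0.013, -0.008, 0, 0, 0, -1], [0.018, -0.006, -0.005, 0, 0, 0, -1], [0, 0, 0, 0, 0, 0, -1]])

```text
t: 11.92
ee_pos: [709.4, -61.4, 264.7]
tool_rot: [2.563, 1.812, 0.005]
wrist_force: [4.1, 0.1, 0.6]
grip_width: 0.12
finger_force: 36.6
```

```bash
python3 - <<'E'
from h import *
o=r.get_obs(); print(o['ee_pos'],o['q'],o['wrist_force'])
s=snap('scene'); t=snap('top'); np.savez('s5.npz',**s)
a=cv2.resize(s['img'][100:300,220:540],(480,300)); b=cv2.resize(t['img'][120:270,160:400],(480,300))
cv2.imwrite('pics/chk5.png',np.vstack([a,b])[:,:,::-1])
E
```

```text
[709.40613836 -61.3766989  264.6866831 ] [-2.52171296e-01  6.82349736e-01  7.31091817e-01  2.85222566e-04
  1.72402448e+00  8.79458967e-02] [4.06768763 0.09800895 0.56876687]
```

View pics/chk5.png

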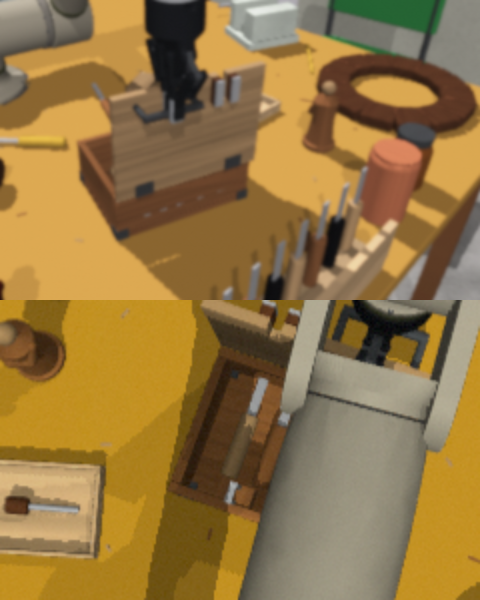

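The scene view shows the lid about upright, bar gripped at (165,110), pin still in the tray and the small figure standing. Now I'll open the jaw slightly and lift away.

Emit:
servo_tool(increments=[[0, 0, 0, 0, 0, 0, -0.6], [0, 0, 0, 0, 0, 0, -0.45], [0, 0, 0, 0, 0, 0, -0.35], [0, 0, 0, 0, 0, 0, -0.35], [0, 0, 0, 0, 0, 0, -0.35]])

```text
t: 12.43
ee_pos: [708.1, -61.2, 263.1]
tool_rot: [-2.565, -1.813, 0.001]
wrist_force: [-0.1, 0.1, 0.1]
grip_width: 0.326
finger_force: 0.0
```

Emit:
servo_tool(increments=[[0, 0, 0.02, 0, 0, 0, -0.35], [0, 0, 0.03, 0, 0, 0, -0.35], [0, 0, 0.03, 0, 0, 0, -0.35], [0, 0, 0, 0, 0, 0, -0.35]])

```text
t: 12.77
ee_pos: [708.7, -61.3, 290.4]
tool_rot: [2.562, 1.811, 0.005]
wrist_force: [0.2, -0.8, 0.4]
grip_width: 0.324
finger_force: 0.0
```

Emit:
servo_tool(increments=[[0, 0, 0.06, 0, 0, 0, -0.35], [0, 0, 0.08, 0, 0, 0, -0.35], [0, 0, 0.06, 0, 0, 0, -0.35], [0, 0, 0, 0, 0, 0, -0.35]])

```text
t: 13.1
ee_pos: [708.6, -61.3, 352.0]
tool_rot: [2.56, 1.81, 0.008]
wrist_force: [-0.2, -0.9, 1.0]
grip_width: 0.322
finger_force: 0.0
```

Emit:
servo_tool(increments=[[-0.09, -0.07, 0, 0, 0, 0, -0.35], [-0.09, -0.07, 0, 0, 0, 0, -0.35], [-0.09, -0.07, 0, 0, 0, 0, -0.35], [-0.09, -0.07, 0, 0, 0, 0, -0.35], [-0.09, -0.07, 0, 0, 0, 0, -0.35], [-0.09, -0.07, 0, 0, 0, 0, -0.35], [-0.09, -0.07, 0, 0, 0, 0, -0.35], [-0.09, -0.07, 0, 0, 0, 0, -0.35]])

```text
t: 13.77
ee_pos: [490.6, -229.7, 346.7]
tool_rot: [-2.565, -1.813, 0.0]
wrist_force: [-0.1, -1.4, -0.6]
grip_width: 0.323
finger_force: 0.0
```

Emit:
servo_tool(increments=[[0, -0.1, 0, 0, 0, 0, -0.35], [0, -0.1, 0, 0, 0, 0, -0.35], [0, -0.1, 0, 0, 0, 0, -0.35], [0, -0.1, 0, 0, 0, 0, -0.35], [0, 0, 0, 0, 0, 0, -0.35], [0, 0, 0, 0, 0, 0, -0.35]])

```text
t: 14.27
ee_pos: [491.8, -350.3, 345.9]
tool_rot: [-2.566, -1.81, 0.0]
wrist_force: [-0.9, 1.0, 0.5]
grip_width: 0.327
finger_force: 0.0
```

```bash
python3 - <<'E'
from h import *
from lid import lid
t,l=lid(); s=snap('scene'); np.savez('t6.npz',**t)
m=(abs(l[:,1])<110)&(l[:,2]>95)&(l[:,0]>40)&(l[:,0]<130)&(l[:,2]<285)
k=m&(l[:,1]>0)
for z in range(110,280,20):
    q=k&(abs(l[:,2]-z)<8)
    if q.sum(): print(z,np.median(l[q,0]).round(1),q.sum())
a=cv2.resize(s['img'][100:400,160:560],(560,420))
cv2.imwrite('pics/end.png',np.vstack([a,np.pad(cv2.resize(t['img'][100:280,130:530],(400,180)),((0,0),(0,160),(0,0)))])[:,:,::-1])
E
```

```text
110 90.0 54
130 90.1 57
150 90.0 64
170 90.1 74
190 90.2 68
210 90.0 75
230 90.3 114
250 90.2 94
270 97.4 456
```

View pics/end.png

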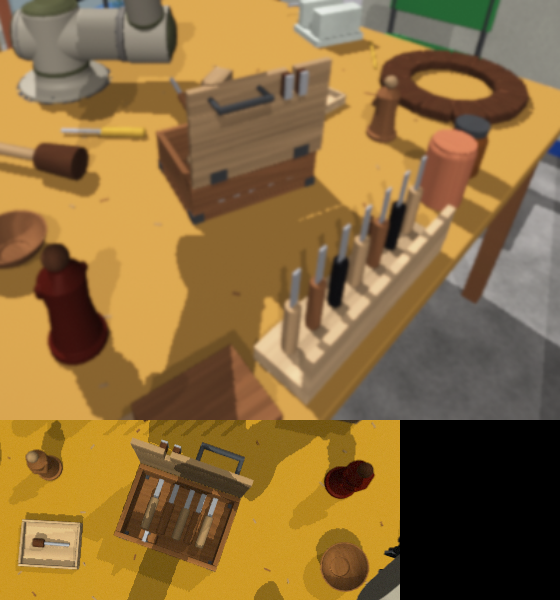

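The lid stands exactly upright, the pin lies in the tray at (50,543), both figures are standing and the robot is clear of everything.

```bash
python3 -c "
from workcell import r
print(r.sign_off())"
```

```text
the job is handed in; nothing more can be done
None
```

The job is done and handed in: the pin lies flat in the plywood tray, the lid stands upright and released, both figures are standing, and it took about 14 s of the 59 s allowed.

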